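Set the lamp carriage against the marked stop of the focus rail

TASK

On the focus rail, press down the ribbed paddle in the middle of the lamp carriage to free its brake and, keeping it pressed, push the carriage along the rail right up against the marked stop (the one with the round cross-hair tag). Then take the hand away so that the paddle springs up and holds the carriage there; leave the other things on the bench where they are.

Things in the scene. Friction and masses are not known exactly. Their poses are not given: they have to be found in the camera images.
- rail: Fixed focus rail: an aluminium bar 40 mm wide, 420 mm long, its top 34 mm above the bench, over a grey base plate 100 x 420 x 6 mm with scale ticks. Origin: underside of the base plate, at its centre, on the bench. Its y axis runs along the bar (the way the carriage slides), its x axis across it, away from the robot, z up.
- carriage: Dark steel lamp carriage on the bar, 80 mm long along the rail (y), 64 mm wide (x); it slides only along the rail. Origin: rail's centre line, bench height, under its middle; axes as the rail's. The paddle lies between two upright shoulders, inner faces 32 mm, outer faces 40 mm from the middle along y, tops 66 mm above the bench; open across the rail. It touches a stop when the two middles are 50 mm apart.
- paddle_top (a point): Centre of the top face of the paddle: a grey plastic plate with dark cross ribs, 60 mm along the rail x 40 mm across, top 58 mm above the bench when up, in the middle of the carriage (z up, y along the rail).
- paddle (a joint): Paddle travel, m: 0 up, 0.008 fully down. Sprung: about 6 N at 1.5 mm, 9 N at 3 mm, 12 N fully down; it comes up when let go. Up, a friction brake holds the carriage (15 N sideways does not shift it; do not force it). Pressed 3 mm or more, the carriage slides with a drag of about 2 N, so the friction of the pressing finger, or a push on a shoulder, carries it along.
- marked_stop: The marked stop: aluminium block 50 mm across the rail x 20 mm along it x 32 mm tall, fixed on the bar (top 66 mm above the bench), near the left or the right end of the rail, with a round tag on the robot's side. Origin: centre of the block's underside, on the rail's centre line, 34 mm above the bench; y along the rail.
- tag (a point): Centre of the top face of the marked stop's round flat tag: 46 mm in diameter, 5 mm thick, white enamel with a dark cross-hair, 64 mm above the bench, 68 mm from the block's middle towards the robot.
- lamp_front (a point): Front of the round black lamp module on the carriage's far side: 40 mm in diameter, sticking out level from 30 to 77 mm from the carriage's middle, its top about 64 mm above the bench.
- plain_stop: The other stop, at the other end of the rail: the same block without a tag, same origin and axes.
- bulb_holder: black bulb holder, stepped round plug 42 mm tall, 38 mm across its foot, standing on the bench on the robot's side of the rail. To be left alone; origin at its underside's centre.
- screwdriver: black-handled screwdriver, 170 mm long, lying on the bench on the robot's side of the rail, roughly along the rail. To be left alone; origin at its underside's centre.
- screw_jar: small jar with a white cap, 50 mm across, 60 mm tall, standing off the rail's left end. To be left alone; origin at its underside's centre.
- tape_roll: roll of clear tape, 64 mm across, 24 mm tall, lying off the rail's right end. To be left alone; origin at its underside's centre.
- pen: blue pen, 12 mm thick, 140 mm long, lying on the bench well to the right. To be left alone; origin at its underside's centre.
- reflector: spare lamp reflector, an open aluminium bowl 84 mm across, 40 mm tall, standing near the robot on its left. To be left alone; origin at its underside's centre.
- light_meter: grey hand-held light meter 130 x 62 x 24 mm lying on the bench well to the left. To be left alone; origin at its underside's centre.

How it is judged:
By the outcome, as a careful person would: the job done as asked, in the order asked, and still so for the second after the job is handed in, with the robot touching nothing.
It also fails if it takes over 38 s, if anything falls off the work surface, if the arm or the gripper's body presses on something with over 40 N, if the wrist force passes 120 N, or if a joint passes its speed limit or range.

ROBOT

A 6-joint arm with a two-finger parallel gripper is mounted at the origin on the work surface. World frame = base frame: x ahead of the robot, y to its left, z up, the work surface at z = 0. Lengths are in m, angles in degrees, forces in N, time in s.
With the tool pointing down it reaches from about 0.25 to 0.725 m from the base axis. Payload 9.7 kg.
Tool frame: the origin (TCP) lies midway between the tips of the shut fingers; the grasp point (between the pads) lies 19 mm behind it; z points along the fingers, x is the direction in which the jaws open and shut, and the axes are right-handed (so a half turn about z gives the same grasp; the last joint's range is limited). The gripper opens to 85 mm and grips with 20 to 120 N. Pads are 22 mm wide; open, the fingers measure 114 mm over their backs; the gripper's body (76 mm by 85 mm) begins 54 mm behind the grasp point. The pads swing forward as they close: fully open they stand 13 mm farther back than shut.
Start: joints at [-68.927, 4.979, 10.078, 95.1, 0, 90], TCP at [0.198, -0.513, 0.231] pointing down, gripper open.
Joint ranges: [-179.16, 179.16], [-48.56, 103.87], [-65.8, 70.77], [-126.05, 130.52], [-82.76, 87.17], [-180, 180]. Speed limits (degrees/s): [127.2, 127.2, 147.25, 180, 180, 180].

INTERFACE

Orientations are given as [roll, pitch, yaw] about the fixed x, y, z axes, in that order (R = Rz(yaw) Ry(pitch) Rx(roll)).
In Python, from workcell import sensors, camera, get_calibration, bot, recognise, place_of gives the robot as it stands. The module is installed in compiled form; this text tells all that it offers.
- The arm moves only by the tool send_rows, never from a script. Its argument "plan" is a list of rows, each a list of 3 entries, a list of its own where there are three numbers: the shift along the tool's x, y, z normalised to -1 to 1, where 1 is 0.3 m, then the turn, a rotation vector about the tool's x, y, z normalised to -1 to 1, where 1 is pi rad, then the closure, from -1 (fully open) to 1 (shut). In form: [[[x, y, z], [rx, ry, rz], claw], ...]. A call has 1 to 10 rows; each row is the pose to reach, as a shift and turn from the pose commanded when the call began, along the tool's axes at that moment, turning the shorter way round; what a row does not reach only later rows make up. A row lasts 1/10 s, in which the tool goes at most 50 mm and 8.59 degrees, less where a joint would pass 70% of its speed; a pose out of reach is approached as far as the arm can. A call with a number of a shift or a turn outside -1 to 1 is refused whole. A call with a gripper value outside its range is refused whole. The fingers move at their own pace and stop on an object; "force" is the grip in N (left out, the last holds). Time passes only in rows, so rows that repeat a pose let the fingers close. It gives the time, the measured TCP pose, the force and the opening at its end, in the units of the state.
- sensors.get_obs(): the state, without advancing time (a new reading comes with each control period).
- camera(name): name is "scene" or "top" or "wrist"; returns the picture (400x640x3 uint8, blue, green, red); there is no depth.
- get_calibration(name): a dict with "fx", "fy", "cx", "cy" (pixels), "R" (3x3) and "t" (3): a world point X has camera coordinates R X + t. Camera axes: x right, y down, z forward; pixel columns grow to the right and rows downward; lengths in m; the calibration is good to about 2 mm. A picture is of the moment at which its call begins: read the wrist's pose just before it. get_calibration takes no time and is no camera call; for the wrist camera it gives the pose at the moment of the call.
- bot.job_done(): hands the job in, once; it reports no verdict.
Trained networks look in the newest picture that a camera, given by its name, has taken for a name from the list of things; names that differ only in an ending like _2 or _b are one class to them, and where a whole thing is asked for, a point or a joint stands for the part that bears it (a point fixed in the world has none). Each returns a list of dicts, best first, with "p" (0 to 1); they miss things now and then, are a little off and sometimes report something else, mostly with a low value. They report only what shows in the picture. A call takes as long as a camera call.
- recognise(label, camera): "point" ([column, row] in pixels, amid what is visible of it).
- place_of(label, camera): "point" ([column, row] in pixels: a listed point, or the origin of a listed thing).
The state is a dict: "time": time; "q": joint angles; "qd": joint speeds; "joint_efforts": joint torques, N m; "ee_pos": TCP position; "tcp_rot": TCP orientation; "wrist_force": force on the tool from outside, world axes, zero at the start; "torque": the same for the moment, N m; "opening": finger opening in m.
Only numpy, scipy, OpenCV 4.12 (cv2) and the standard library are available. Lean on these libraries where they do the work, as an engineer would, in place of code of your own. Each camera call takes 0.05 s, during which the arm holds its last target. There are 200 camera calls.

## Working session

There is one attempt and no reset: what is moved stays moved. The work goes in short steps, Python scripts to look and compute and a tool call to move; the robot and the scene stay as the last step left them, time stands still between calls to the robot, and variables do not carry over. Pictures are saved under pics/ and viewed, on a budget of 10 in all, crops included, one or two more only if the job needs it, and the job is handed in when it is done.

Besides the shell and the picture viewer there is one more tool, called after ">>>" as name(argument=value, ...), one argument or row to a line, values as JSON. send_rows: Moves the arm, as the interface text tells. Scaled input: -1 to 1 covers 0.3 m each way for a shift and pi rad each way for a turn. Its arguments: {"type":"object","properties":{"plan":{"type":"array"},"force":{"type":"number"}},"required":["plan"]}

```bash
mkdir -p pics; cat > h.py <<'E'
import numpy as np, cv2
from workcell import sensors, camera, get_calibration, bot, recognise, place_of
def ray(cal,p,z):
    R=np.array(cal["R"]);t=np.array(cal["t"]).ravel()
    c=-R.T@t; d=R.T@np.array([(p[0]-cal["cx"])/cal["fx"],(p[1]-cal["cy"])/cal["fy"],1.])
    return c+d*(z-c[2])/d[2]
def look(name,fn,items):
    im=camera(name); cal=get_calibration(name); cv2.imwrite(f"pics/{fn}.png",im)
    for l,z in items:
        for r in place_of(l,name)[:2]:
            print(name,l,round(r["p"],2),np.round(r["point"],1),np.round(ray(cal,r["point"],z),4))
E
python3 - <<'E'
from h import *
it=[("paddle_top",.058),("tag",.064),("marked_stop",.034),("plain_stop",.034),("rail",0),("carriage",0),("lamp_front",.044)]
look("scene","s0",it); look("top","t0",it)
o=sensors.get_obs(); print({k:np.round(v,3) for k,v in o.items()})
E
```

```text
scene paddle_top 0.7 [310.5 236.7] [ 0.556  -0.0805  0.058 ]
scene tag 0.81 [337.2 196.6] [0.5089 0.0752 0.064 ]
scene marked_stop 0.57 [348.9 218.8] [0.5809 0.0589 0.034 ]
scene plain_stop 0.44 [271.  268.9] [ 0.5473 -0.2299  0.034 ]
scene rail 0.61 [313.8 242.6] [ 0.5553 -0.0679  0.    ]
scene carriage 0.56 [316. 246.] [ 0.5687 -0.0707  0.    ]
scene lamp_front 0.71 [328.7 257.1] [ 0.6378 -0.081   0.044 ]
top paddle_top 0.64 [337.  181.8] [ 0.5592 -0.0759  0.058 ]
top tag 0.44 [300.2 192. ] [0.5204 0.071  0.064 ]
top marked_stop 0.58 [300.3 179.6] [0.5772 0.0716 0.034 ]
top marked_stop 0.2 [339.8 183.8] [ 0.5558 -0.088   0.034 ]
top plain_stop 0.52 [376.5 183.3] [ 0.5541 -0.2365  0.034 ]
top rail 0.92 [338.6 184.5] [ 0.5601 -0.0846  0.    ]
top rail 0.29 [298.  209.7] [0.4591 0.085  0.    ]
top carriage 0.96 [337.5 185. ] [ 0.5582 -0.08    0.    ]
top lamp_front 0.75 [339.2 160.9] [ 0.6487 -0.0881  0.044 ]
{'time': np.float64(0.8), 'q': array([-68.925,   4.977,  10.079,  95.099,   0.   ,  90.001]), 'qd': array([-0.012,  0.055,  0.017,  0.001, -0.025,  0.014]), 'joint_efforts': array([-2.0000e-03, -5.2005e+01,  4.6483e+01,  2.0000e-03, -0.0000e+00,
        0.0000e+00]), 'ee_pos': array([ 0.198, -0.513,  0.231]), 'tcp_rot': array([-1.8000e+02, -3.0000e-03, -6.8926e+01]), 'wrist_force': array([-0.353, -0.548,  0.236]), 'torque': array([ 0.01 , -0.038,  0.038]), 'opening': np.float64(0.085)}
```

```bash
python3 - <<'E'
import cv2,numpy as np
a=cv2.imread("pics/s0.png")[150:320,200:440];b=cv2.imread("pics/t0.png")[120:250,240:440]
a=cv2.resize(a,(560,397),interpolation=3)
a=cv2.resize(cv2.imread("pics/s0.png")[150:310,200:440],(450,300),interpolation=3)
b=cv2.resize(b,(450,292),interpolation=3)
cv2.imwrite("pics/c0.png",np.vstack([a,b]))
E
```

```text
(no output)
```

View pics/c0.png

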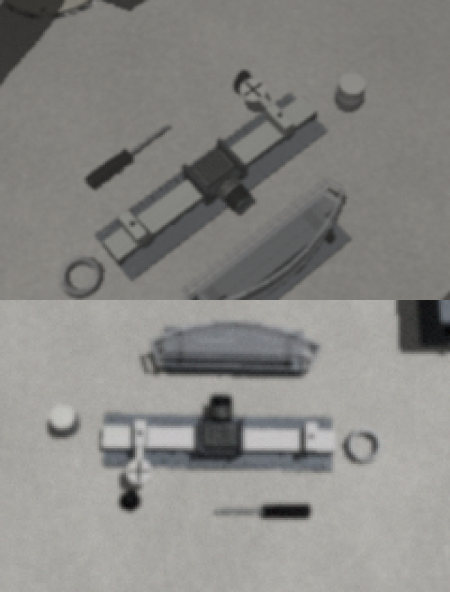

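```bash
cat >> h.py <<'E'
from scipy.spatial.transform import Rotation as Ro
def delta(p,rpy,frm=None):
    o=sensors.get_obs()
    p0,r0=(o["ee_pos"],o["tcp_rot"]) if frm is None else frm
    A=Ro.from_euler("xyz",r0,degrees=True);B=Ro.from_euler("xyz",rpy,degrees=True)
    print("shift",np.round(A.inv().apply(np.array(p)-p0)/.3,4),"turn",np.round((A.inv()*B).as_rotvec()/np.pi,4))
def tri(a,b):
    P=[];
    for n in("scene","top"):
        c=get_calibration(n);P.append(np.diag([1,1,1.])@np.array([[c["fx"],0,c["cx"]],[0,c["fy"],c["cy"]],[0,0,1]])@np.c_[np.array(c["R"]),np.array(c["t"]).ravel()])
    X=cv2.triangulatePoints(P[0],P[1],np.array(a,float),np.array(b,float)).ravel();return np.round(X[:3]/X[3],3)
E
python3 - <<'E'
from h import *
print("obst L",tri((381,248.7),(306.7,152)),"handle", tri((382,250),(306.7,148)))
print("tag",tri((337.2,196.6),(300.2,192)))
for l in ["marked_stop","paddle_top"]:print(l)
c=get_calibration("wrist");R=np.array(c["R"]);t=np.array(c["t"]).ravel();o=sensors.get_obs();A=Ro.from_euler("xyz",o["tcp_rot"],degrees=True)
print("cam in tool",A.inv().apply(-R.T@t-o["ee_pos"]),"axis",A.inv().apply(R[2]),"fx",c["fx"])
delta((.50,-.05,.25),(180,0,-6))
delta((.36,-.3,.25),(180,0,-38))
# crop for obstacle
a=cv2.imread("pics/s0.png")[220:330,290:440]; b=cv2.imread("pics/t0.png")[115:165,290:390]
cv2.imwrite("pics/c1.png",np.vstack([cv2.resize(a,(600,440),interpolation=2)[:,:500],cv2.resize(b,(500,250),interpolation=2)])[:600])
E
```

```text
obst L [0.709 0.058 0.011] handle [0.72  0.053 0.025]
tag [0.517 0.069 0.08 ]
marked_stop
paddle_top
cam in tool [ 0.0013058  -0.08494972 -0.14132774] axis [-3.82614462e-05  3.25166470e-01  9.45656790e-01] fx 321.4565338075217
shift [-1.0785 -1.4952 -0.0624] turn [ 0.     -0.     -0.3496]
shift [-0.4687 -0.7601 -0.0623] turn [ 0.     -0.     -0.1718]
```

View pics/c1.png

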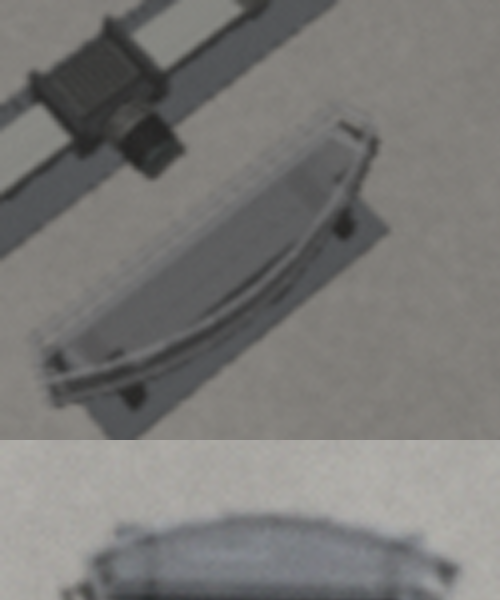

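>>> send_rows(
  plan=[
    [[-0.1, -0.15, -0.02], [0, 0, -0.03], 1],
    [[-0.2, -0.3, -0.03], [0, 0, -0.07], 1],
    [[-0.3, -0.45, -0.04], [0, 0, -0.11], 1],
    [[-0.4, -0.6, -0.05], [0, 0, -0.15], 1],
    [[-0.5, -0.75, -0.06], [0, 0, -0.19], 1],
    [[-0.6, -0.88, -0.06], [0, 0, -0.23], 1],
    [[-0.7, -1.0, -0.06], [0, 0, -0.27], 1],
    [[-0.8, -1.0, -0.06], [0, 0, -0.31], 1],
    [[-0.9, -1.0, -0.06], [0, 0, -0.35], 1],
    [[-0.9, -1.0, -0.06], [0, 0, -0.35], 1],
  ],
)

```text
time: 1.8
ee_pos: [0.38, -0.1508, 0.25]
tcp_rot: [-180.0, -0.1, -5.5]
wrist_force: [1.3, -0.7, -0.5]
opening: -0.0001
```

```bash
python3 - <<'E'
from h import *
print(tri((373.8,246.2),(308.9,152)),tri((298.8,307.5),(376.9,152)))
delta((.53,0,.25),(180,0,-5)); print(sensors.get_obs()["ee_pos"])
E
```

```text
[0.697 0.042 0.035] [ 0.688 -0.244  0.026]
shift [ 4.493e-01 -5.483e-01  5.000e-04] turn [-0.0001 -0.0003 -0.0028]
[ 0.38003645 -0.15078893  0.24999913]
```

>>> send_rows(
  plan=[
    [[0.1, -0.12, 0], [0, 0, 0], 1],
    [[0.2, -0.25, 0], [0, 0, 0], 1],
    [[0.3, -0.38, 0], [0, 0, 0], 1],
    [[0.45, -0.55, 0], [0, 0, 0], 1],
    [[0.45, -0.55, 0], [0, 0, 0], 1],
    [[0.45, -0.55, 0], [0, 0, 0], 1],
  ],
)

```text
time: 2.4
ee_pos: [0.5335, -0.002, 0.248]
tcp_rot: [180.0, 0.1, -5.9]
wrist_force: [-0.6, 0.1, 0.2]
opening: -0.0001
```

```bash
python3 - <<'E'
from h import *
print(sensors.get_obs()["ee_pos"],sensors.get_obs()["tcp_rot"])
look("wrist","w0",[("paddle_top",.058),("tag",.064),("marked_stop",.034),("plain_stop",.034),("rail",0),("carriage",0),("lamp_front",.044)])
E
```

```text
[ 0.53352574 -0.00202338  0.24795342] [ 1.79995422e+02  8.63061594e-02 -5.87008021e+00]
wrist paddle_top 0.71 [361.4 235.8] [ 0.5717 -0.0835  0.058 ]
wrist tag 0.64 [281.  108.3] [0.5015 0.0647 0.064 ]
wrist rail 0.88 [351.1 210.1] [ 0.5657 -0.0739  0.    ]
wrist carriage 0.93 [353.5 217.9] [ 0.568  -0.0851  0.    ]
wrist lamp_front 0.66 [352.1 104. ] [0.5727 0.0605 0.044 ]
wrist lamp_front 0.64 [421.8 225. ] [ 0.6441 -0.0837  0.044 ]
```

View pics/w0.png

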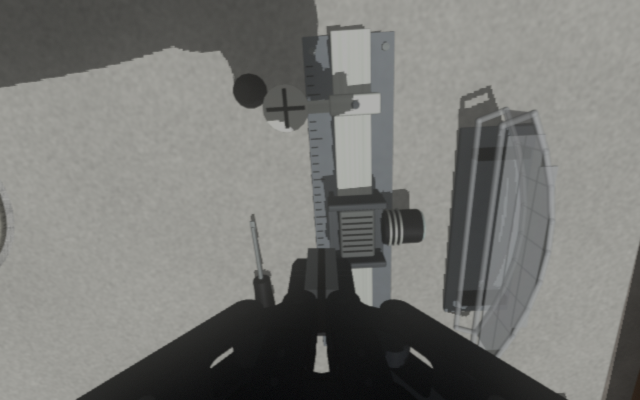

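```bash
python3 - <<'E'
from h import *
c=get_calibration("wrist")
for n,p,z in [("pad",(358,231),.058),("pad top edge",(357,207),.058),("pad bot",(359,255),.058),("stop",(362,103),.066),("stop far edge",(362,94),.066),("stop near edge",(362,113),.066),("rl0",(331,32),.034),("rl1",(337,188),.034),("rr0",(369,30),.034),("rr1",(373,188),.034),("base r",(395,32),.006),("base r2",(391,300),.006),("tag",(285.5,107),.064),("sh near stop",(357,195),.066)]: print(n,np.round(ray(c,p,z),4))
E
```

```text
pad [ 0.5677 -0.0787  0.058 ]
pad top edge [ 0.5685 -0.0495  0.058 ]
pad bot [ 0.5668 -0.1095  0.058 ]
stop [0.5801 0.0606 0.066 ]
stop far edge [0.5806 0.0689 0.066 ]
stop near edge [0.5795 0.0512 0.066 ]
rl0 [0.5574 0.1299 0.034 ]
rl1 [ 0.549  -0.0328  0.034 ]
rr0 [0.5952 0.1277 0.034 ]
rr1 [ 0.5906 -0.0372  0.034 ]
base r [0.6271 0.1267 0.006 ]
base r2 [ 0.6112 -0.2156  0.006 ]
tag [0.5055 0.0646 0.064 ]
sh near stop [ 0.5688 -0.0328  0.066 ]
```

```bash
python3 - <<'E'
from h import *
delta((.568,-.07,.25),(180,0,-2.6));delta((.568,-.07,.07),(180,0,-2.6))
E
```

```text
shift [ 0.1438  0.2061 -0.0006] turn [-0.     -0.0003 -0.0189]
shift [0.1433 0.2062 0.5994] turn [-0.     -0.0003 -0.0189]
```

>>> send_rows(
  plan=[
    [[0.07, 0.1, 0], [0, 0, -0.01], 1],
    [[0.143, 0.206, 0.05], [0, 0, -0.019], 1],
    [[0.143, 0.206, 0.2], [0, 0, -0.019], 1],
    [[0.143, 0.206, 0.35], [0, 0, -0.019], 1],
    [[0.143, 0.206, 0.48], [0, 0, -0.019], 1],
    [[0.143, 0.206, 0.56], [0, 0, -0.019], 1],
    [[0.143, 0.206, 0.585], [0, 0, -0.019], 1],
    [[0.143, 0.206, 0.585], [0, 0, -0.019], 1],
    [[0.143, 0.206, 0.585], [0, 0, -0.019], 1],
  ],
)

```text
time: 3.7
ee_pos: [0.569, -0.0694, 0.0756]
tcp_rot: [180.0, -0.1, -2.5]
wrist_force: [0.1, -0.0, 0.1]
opening: 0.0001
```

```bash
python3 - <<'E'
from h import *
print(sensors.get_obs()["ee_pos"],sensors.get_obs()["wrist_force"])
look("wrist","w1",[("paddle_top",.058),("carriage",0)])
delta((.568,-.07,.052),(180,0,-2.6))
E
```

```text
[ 0.56898322 -0.06936991  0.0756135 ] [ 0.0641112  -0.03706618  0.09178588]
wrist paddle_top 0.73 [319.5 261.6] [ 0.5694 -0.0785  0.058 ]
wrist carriage 0.65 [317.6 221.3] [ 0.568  -0.0786  0.    ]
shift [-0.0039  0.0027  0.0785] turn [ 0.0001 -0.0008  0.0005]
```

View pics/w1.png

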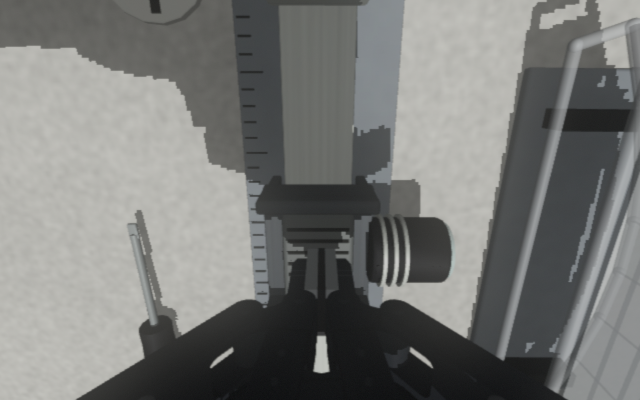

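Fingers sit centred over the ribbed paddle (about (320,260)), front shoulder at row 200, lamp at right. Now press.

>>> send_rows(
  plan=[
    [[0, 0, 0.03], [0, 0, 0], 1],
    [[0, 0, 0.055], [0, 0, 0], 1],
    [[0, 0, 0.068], [0, 0, 0], 1],
    [[0, 0, 0.077], [0, 0, 0], 1],
    [[0, 0, 0.077], [0, 0, 0], 1],
    [[0, 0, 0.077], [0, 0, 0], 1],
  ],
)

```text
time: 4.45
ee_pos: [0.5686, -0.0691, 0.0516]
tcp_rot: [180.0, -0.1, -2.5]
wrist_force: [-1.9, 0.6, 10.6]
opening: 0.0002
```

>>> send_rows(
  plan=[
    [[0, -0.01, 0], [0, 0, 0], 1],
    [[0, -0.03, 0], [0, 0, 0], 1],
    [[0, -0.06, 0], [0, 0, 0], 1],
    [[0, -0.09, 0], [0, 0, 0], 1],
    [[0, -0.12, 0], [0, 0, 0], 1],
    [[0, -0.15, 0], [0, 0, 0], 1],
    [[0, -0.18, 0], [0, 0, 0], 1],
    [[0, -0.21, 0], [0, 0, 0], 1],
    [[0, -0.23, 0], [0, 0, 0], 1],
    [[0, -0.23, 0], [0, 0, 0], 1],
  ],
)

```text
time: 5.45
ee_pos: [0.5718, 0.0007, 0.0517]
tcp_rot: [-180.0, -0.1, -2.5]
wrist_force: [-1.2, 1.7, 11.3]
opening: -0.0001
```

```bash
python3 - <<'E'
from h import *
print(sensors.get_obs()["ee_pos"],sensors.get_obs()["wrist_force"])
look("wrist","w2",[("paddle_top",.051),("carriage",0)])
E
```

```text
[0.57175049 0.0006651  0.05171147] [-1.23129209  1.72978564 11.34613418]
wrist carriage 0.76 [318.4 236.7] [ 0.5711 -0.0096  0.    ]
```

View pics/w2.png

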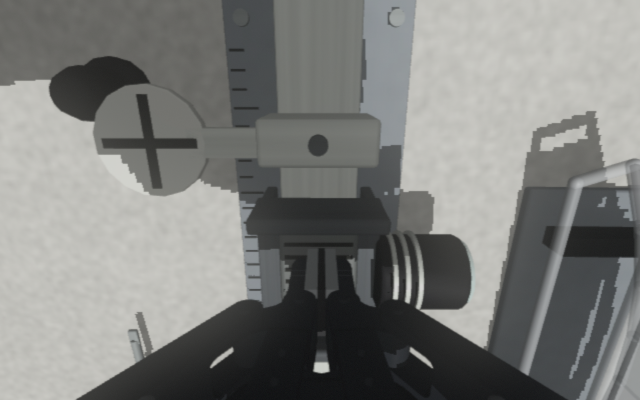

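The carriage travelled with the finger; the tagged stop (front edge row 166) is about 20 mm off the shoulder (row ~200). Continue slowly until the side force rises.

>>> send_rows(
  plan=[
    [[0, -0.015, 0], [0, 0, 0], 1],
    [[0, -0.03, 0], [0, 0, 0], 1],
    [[0, -0.04, 0], [0, 0, 0], 1],
    [[0, -0.05, 0], [0, 0, 0], 1],
    [[0, -0.055, 0], [0, 0, 0], 1],
    [[0, -0.06, 0], [0, 0, 0], 1],
  ],
)

```text
time: 6.2
ee_pos: [0.5725, 0.0177, 0.0517]
tcp_rot: [180.0, -0.1, -2.5]
wrist_force: [-1.3, -0.7, 10.4]
opening: 0.0004
```

```bash
python3 - <<'E'
from h import *
print(sensors.get_obs()["ee_pos"],sensors.get_obs()["wrist_force"])
look("wrist","w3",[("carriage",0)])
E
```

```text
[0.57251947 0.01767303 0.05171125] [-1.32957356 -0.68767804 10.36181277]
wrist carriage 0.64 [317.5 236.2] [0.5713 0.0082 0.    ]
```

View pics/w3.png

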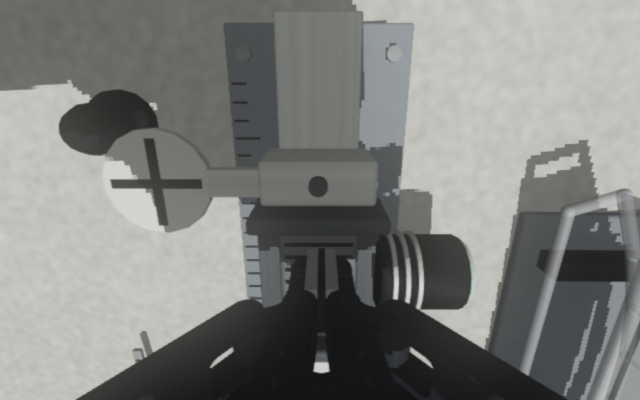

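Stop edge (row 206) now meets the shoulder edge, but the force hasn't risen: go on in small steps.

>>> send_rows(
  plan=[
    [[0, -0.005, 0], [0, 0, 0], 1],
    [[0, -0.01, 0], [0, 0, 0], 1],
    [[0, -0.015, 0], [0, 0, 0], 1],
    [[0, -0.015, 0], [0, 0, 0], 1],
  ],
)

```text
time: 6.7
ee_pos: [0.5727, 0.0223, 0.0517]
tcp_rot: [180.0, -0.1, -2.5]
wrist_force: [-1.3, -0.1, 10.2]
opening: -0.0001
```

>>> send_rows(
  plan=[
    [[0, -0.005, 0], [0, 0, 0], 1],
    [[0, -0.01, 0], [0, 0, 0], 1],
    [[0, -0.015, 0], [0, 0, 0], 1],
  ],
)

```text
time: 7.0
ee_pos: [0.573, 0.0254, 0.0517]
tcp_rot: [179.8, -0.1, -2.6]
wrist_force: [-1.5, -7.2, 10.7]
opening: 0.0003
```

```bash
python3 - <<'E'
from h import *
print(sensors.get_obs()["ee_pos"],sensors.get_obs()["wrist_force"])
look("wrist","w4",[("carriage",0)])
a=cv2.imread("pics/w3.png")[120:320,220:420];b=cv2.imread("pics/w4.png")[120:320,220:420]
cv2.imwrite("pics/c4.png",cv2.resize(np.hstack([a,b]),(800,400),interpolation=2))
E
```

```text
[0.57303863 0.02540151 0.05174308] [-1.47798789 -7.15126981 10.67456877]
wrist carriage 0.6 [315.5 239.2] [0.5704 0.0136 0.    ]
```

View pics/c4.png

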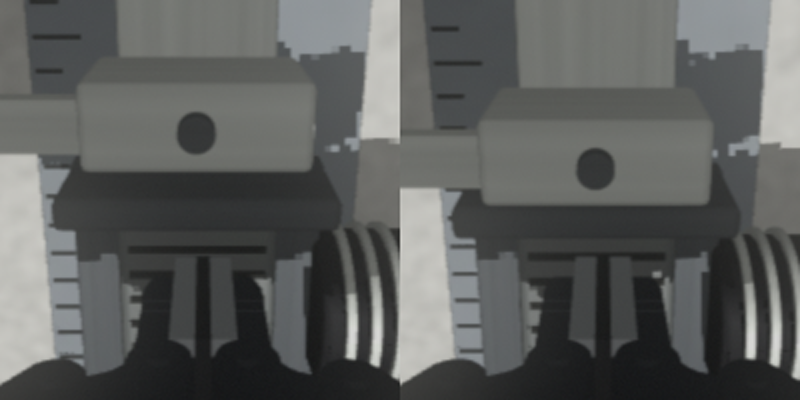

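Side force −7 N and the stop face meets the shoulder in the picture: contact. Lift straight up.

>>> send_rows(
  plan=[
    [[0, 0, -0.008], [0, 0, 0], 1],
    [[0, 0, -0.016], [0, 0, 0], 1],
    [[0, 0, -0.028], [0, 0, 0], 1],
    [[0, 0, -0.06], [0, 0, 0], 1],
    [[0, 0, -0.15], [0, 0, 0], 1],
    [[0, 0, -0.3], [0, 0, 0], 1],
    [[0, 0, -0.45], [0, 0, 0], 1],
    [[0, 0.1, -0.55], [0, 0, 0], 1],
    [[0, 0.1, -0.55], [0, 0, 0], 1],
    [[0, 0.1, -0.55], [0, 0, 0], 1],
  ],
)

```text
time: 8.1
ee_pos: [0.5713, -0.0034, 0.216]
tcp_rot: [-180.0, -0.0, -2.6]
wrist_force: [-0.9, -0.2, -0.5]
opening: -0.0
```

```bash
python3 - <<'E'
from h import *
print(sensors.get_obs()["ee_pos"],sensors.get_obs()["wrist_force"])
look("wrist","w5",[("paddle_top",.058),("carriage",0),("marked_stop",.034),("tag",.064)])
cv2.imwrite("pics/c5.png",cv2.resize(cv2.imread("pics/w5.png")[20:270,200:480],(800,714),interpolation=2)[:600])
E
```

```text
[ 0.57130513 -0.0034016   0.21602192] [-0.90056088 -0.17686267 -0.49867988]
wrist paddle_top 0.78 [322.1 160. ] [0.5741 0.0157 0.058 ]
wrist carriage 0.72 [320.8 151.9] [0.5726 0.0124 0.    ]
wrist carriage 0.65 [212.3  84.9] [0.4625 0.0879 0.    ]
wrist marked_stop 0.82 [319.3 105.8] [0.5735 0.0637 0.034 ]
wrist tag 0.91 [241.5 109. ] [0.5054 0.0655 0.064 ]
```

View pics/c5.png

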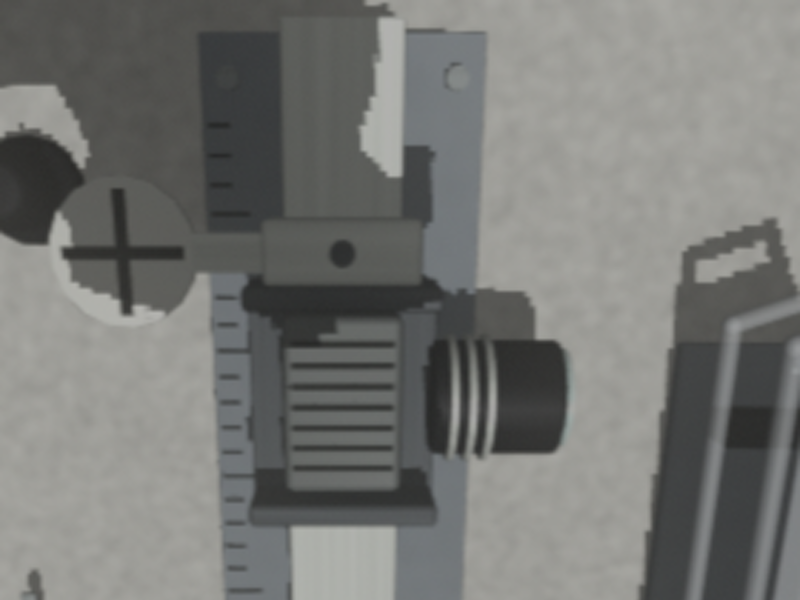

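```bash
python3 -c "
from workcell import bot;print(bot.job_done())"
```

```text
the job is handed in; nothing more can be done
None
```

The lamp carriage is up against the marked stop, and the job was handed in at about 8 s of the 38 s allowed. I pressed the paddle down about 6 mm with the shut fingers (about 10.6 N). With it still pressed, I slid the carriage about 95 mm along the rail, then lifted straight up so the paddle could spring back.

- **Contact:** at the end of the slide the side force rose to about 7 N. In the final wrist picture the carriage's shoulder meets the stop with no visible gap.
- **Position after release:** the networks put the paddle at y ≈ 0.016 m. They put the stop and its tag at y ≈ 0.064–0.066 m. That is 48–50 mm apart, against the nominal 50 mm, which is within their error.
- **Robot clear:** after the lift the fingers were about 0.16 m above the paddle, and the wrist force was close to zero.
- **Other things:** I touched nothing else with the arm. I checked this only from the path and pictures, not item by item.
- **Not confirmed:** I did not measure the paddle's height after release. The wrist picture shows its ribs clearly but cannot settle the height.
- **Disagreement:** the first scene and top camera estimates of the stop differed by about 10 mm. I relied on the wrist view and the contact force instead.

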